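Offer up a trunk-lid hinge

ROBOT

A 6-joint arm with a two-finger parallel gripper is mounted at the origin on the work surface. World frame = base frame: x ahead of the robot, y to its left, z up, the work surface at z = 0. Lengths are in mm, angles in rad, forces in N, time in s.
With the tool pointing down it reaches from about 350 to 975 mm from the base axis. Payload 7.1 kg.
Tool frame: the origin (TCP) lies between the finger pads; the fingertips stand 19 mm ahead of it and the grasp point (between the pads) is the TCP; z points along the fingers, y is the line along which they close (so a half turn about z gives the same grasp; the last joint's range is limited). The gripper opens to 88 mm and grips with 3 to 60 N. Pads are 20 mm wide; open, the fingers measure 115 mm over their backs; the gripper's body (75 mm by 178 mm) begins 61 mm behind the grasp point.
Start: joints at [-1.183, 0.423, 1.63, -0, 1.089, -0.019], TCP at [247.311, -573.971, 241.675] pointing down, gripper open.
Joint ranges: [-3, 3], [-0.9, 2.11], [0.09, 2.58], [-1.31, 4.45], [0.11, 2.69], [-2.54, 2.54]. Speed limits (rad/s): [2.39, 2.39, 3.01, 3.14, 3.14, 3.14].

INTERFACE

Orientations are given as a rotation vector (axis times angle).
In Python, from workcell import ctrl gives the robot as it stands.
- The arm moves only by the tool arm_command, never from a script. Its argument "series" is a list of rows, each an object with "linear": the shift along the tool's x, y, z in m, a list of three; "turn": the turn about the tool's z in rad. A call has 1 to 10 rows; each row shifts and turns the commanded pose from where the row before left it, along the tool's axes as they then stand; what a row does not reach is not made up. A row lasts 1/10 s, in which the tool goes at most 50 mm and 8.59 degrees, less where a joint would pass 70% of its speed; a pose out of reach is approached as far as the arm can. A call with a gripper value outside its range is refused whole. "jaw" is the opening, from -1 (shut) to 1 (fully open), set as the call begins (left out, the last holds). The fingers move at their own pace and stop on an object; the grip force is fixed at half the most. Time passes only in rows, so rows that do not move let the fingers close. It gives the time, the measured TCP pose, the force, the opening and the grip force at its end, in the units of the state.
- ctrl.get_obs(): the state, without advancing time (a new reading comes with each control period).
- ctrl.get_image(name): name is "scene" or "top" or "wrist"; returns a dict with "frame" (420x560x3 uint8, blue, green, red), "fx", "fy", "cx", "cy" (pixels), "rvec" (rotation vector, rad) and "tvec" (3), from world to camera coordinates, as OpenCV has them. Camera axes: x right, y down, z forward; pixel columns grow to the right and rows downward; lengths in mm; the calibration is good to about 2 mm. A picture is of the moment at which its call begins. There is no depth.
- ctrl.close_job(): hands the job in; it is judged then, once.
The state is a dict: "t": time; "qpos": joint angles; "qvel": joint speeds; "joint_torque": joint torques, N m; "ee_pos": TCP position; "orientation": TCP orientation; "ft_force": force on the tool from outside, world axes, zero at the start; "moment": the same for the moment, N m; "width": finger opening in mm; "grasp_force": force on a finger pad.
Only numpy, scipy, OpenCV 4.12 (cv2) and the standard library are available. Lean on these libraries where they do the work, as an engineer would, in place of code of your own. Each camera call takes 0.05 s, during which the arm holds its last target. There are 200 camera calls.

TASK

Make room at the hinge block: slide the glue pot that stands in front of it across the bench, without lifting or tipping it, until it stands inside the yellow ring, and let go of it. Then take the lid rail with the loose hinge half out of its rack and, rail upright, lower its knuckle from above, without forcing it, between the block's two knuckles until the three holes line up so that the pin could be pushed through. Finish while still holding it there, still and carried by the gripper alone, not resting on the block; leave everything else on the bench alone.

Things in the scene. Friction and masses are not known exactly. Their poses are not given: they have to be found in the camera images.
- leaf_rail (a point): centre of the dark wooden lid rail of the loose hinge half, where to grip it: 24 mm thick (own x), 94 mm long (own y, parallel to the hole), 50 mm tall (own z, up). A brass leaf 6 mm thick, let into its underside, carries one middle knuckle below. About 0.2 kg; symmetrical, so either way round is right
- leaf_hole (a point): centre of the hole of the loose half's one knuckle, 55 mm straight below leaf_rail (own z up, own y along the hole). Knuckle: brass tube 24 mm long, 18 mm outside, 10 mm hole
- jamb_hole (a point): point on the hinge axis midway between the two fixed brass knuckles, 90 mm above the bench; own y along the holes, z up. Knuckles 20 mm long, 18 mm outside, 10 mm hole, with a 32 mm gap between them, open above. The fixed leaf's top lies 14 mm below this point (5 mm below the loose knuckle once aligned). Under it a fixed oak block 60 x 110 x 60 mm tall
- rack_top (a point): fixed light wooden rack, footprint 70 x 120 mm: two posts 82 mm apart along own y; their notched tops, at this height (55 mm), carry the ends of the rail, with lips 12 mm high beside the rail's ends only. The point lies midway between the posts; the rail is loose in the rack and lifts straight out
- pot_center (a point): centre, half-way up, of the dark steel glue pot with fixed copper lid: 86 mm across, 130 mm tall in all, about 0.6 kg, loose. On the lid (top 88 mm above the bench) stands a fixed wooden knob to grip, 30 mm across, 42 mm tall, 23 to 65 mm above this point
- ring: yellow ring painted flat on the bench, 100 mm inside and 116 mm outside diameter, the pot's parking place; the point is its centre
- spool: bystander, to be left alone: red thread spool, 44 mm across, 50 mm tall, standing; origin at its underside
- dye: bystander, to be left alone: amber glass bottle with black cap, 48 mm across, 110 mm tall, standing; origin at its underside
- tin: bystander, to be left alone: round wax tin, 64 mm across, 45 mm tall; origin at its underside
- mallet: bystander, to be left alone: hammer, 240 mm long, lying; origin at its underside, x along it
- driver: bystander, to be left alone: screwdriver, 170 mm long, lying; origin at its underside, x along it
- weight: bystander, to be left alone: brass weight with a knob, 52 mm across, 55 mm tall; origin at its underside
- pin: bystander, to be left alone: steel hinge pin with a bent end, 6 mm thick, 66 mm long, lying; not used yet; origin at its underside

How it is judged:
By the outcome, as a careful person would: the job done as asked, in the order asked, and still so for the second after the job is handed in, while the arm keeps its last pose, push and grip.
It also fails if it takes over 58 s, if anything falls off the work surface, if the arm or the gripper's body presses on something with over 40 N, if the wrist force passes 120 N, or if a joint passes its speed limit or range.

## Working session

There is one attempt and no reset: what is moved stays moved. The work goes in short steps, Python scripts to look and compute and a tool call to move; the robot and the scene stay as the last step left them, time stands still between calls to the robot, and variables do not carry over. Pictures are saved under pics/ and viewed, at most 10 in all, crops included, and the job is handed in when it is done.

Besides the shell and the picture viewer there is one more tool, called after "Call:" by a JSON object that holds its "name" and its "arguments". arm_command: Moves the arm, as the interface text tells. Its arguments: {"type":"object","properties":{"series":{"type":"array"},"jaw":{"type":"number"}},"required":["series"]}

```bash
mkdir -p pics; cat > h.py <<'E'
import numpy as np, cv2, pickle
from workcell import ctrl
def snap(name,fn):
    d=ctrl.get_image(name); cv2.imwrite(f'pics/{fn}.png',d['frame']); pickle.dump(d,open(f'pics/{fn}.pkl','wb')); return d
def load(fn): return pickle.load(open(f'pics/{fn}.pkl','rb'))
def ray(d,u,v):
    R=cv2.Rodrigues(np.array(d['rvec'],float))[0]; t=np.array(d['tvec'],float).ravel()
    r=R.T@np.array([(u-d['cx'])/d['fx'],(v-d['cy'])/d['fy'],1]); return -R.T@t, r/np.linalg.norm(r)
def atz(d,u,v,z):
    c,r=ray(d,u,v); return c+r*(z-c[2])/r[2]
def tri(obs):
    A=np.zeros((3,3));b=np.zeros(3)
    rs=[ray(*o) for o in obs]
    for c,r in rs:
        P=np.eye(3)-np.outer(r,r);A+=P;b+=P@c
    p=np.linalg.solve(A,b); return p,[np.linalg.norm((np.eye(3)-np.outer(r,r))@(p-c)) for c,r in rs]
def proj(d,p): return cv2.projectPoints(np.array([p],float),np.array(d['rvec'],float),np.array(d['tvec'],float),np.array([[d['fx'],0,d['cx']],[0,d['fy'],d['cy']],[0,0,1.]]),None)[0].ravel()
E
python3 - <<'E'
from h import *
o=ctrl.get_obs(); print({k:np.round(v,3) for k,v in o.items()})
for n in('scene','top'):
    d=snap(n,n+'0'); print(n,d['fx'],ray(d,280,210))
E
```

```text
{'t': np.float64(0.0), 'qpos': array([-1.183,  0.424,  1.631, -0.   ,  1.089, -0.019]), 'qvel': array([ 0.001, -0.   , -0.001,  0.002, -0.   , -0.001]), 'joint_torque': array([ 0.0000e+00, -5.4463e+01, -2.7367e+01,  6.4000e-02,  2.3000e-02,
       -0.0000e+00]), 'ee_pos': array([ 247.115, -573.511,  240.903]), 'orientation': array([-3.075e+00, -6.340e-01,  1.000e-03]), 'ft_force': array([-0.359,  0.541, -0.463]), 'moment': array([-0.026,  0.057,  0.024]), 'grasp_force': np.float64(0.0), 'width': np.float64(88.012)}
scene 404.1877594876471 (array([1386.70036246, -333.40244718,  851.80731295]), array([-0.67918838,  0.29944724, -0.67010036]))
top 489.4834104544875 (array([ 405.46357057,   21.68173338, 1101.45876684]), array([ 0.2073492 , -0.00371547, -0.97825994]))
```

View pics/scene0.png

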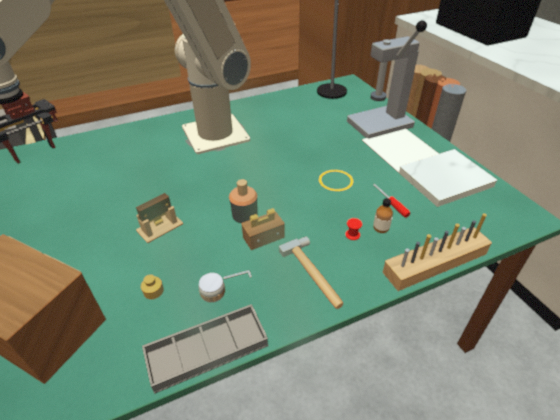

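View pics/top0.png

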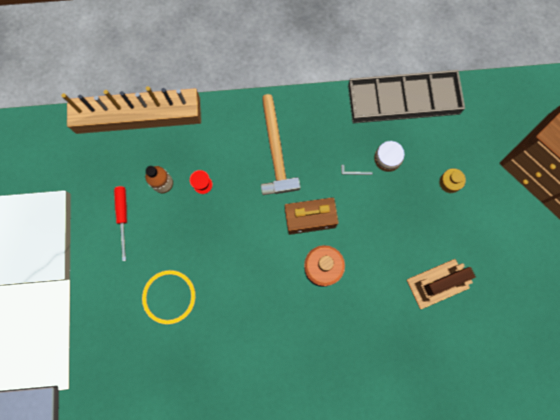

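Scene: pot at (243,200), knob (241,186), block (263,230), rack with rail (157,213), ring (336,181). Top: pot (325,265), block (311,215), rail (449,280), ring (168,297), hammer head (280,186), spool (201,182), dye bottle (158,178).

```bash
python3 - <<'E'
from h import *
s=load('scene0');t=load('top0')
def P(n,a,b): p,e=tri([(t,*a),(s,*b)]); print(n,p.round(1),np.round(e,1))
P('knobtop',(326,263),(241,183)); P('ring',(168,297),(336,181))
P('rail',(449,281),(153,207))
P('knuckleL',(298,212),(255,221)); P('knuckleR',(327,210),(272,212))
print('knob z130',atz(t,326,263,130),atz(s,241,183,130))
# ring fit
hsv=lambda d:cv2.cvtColor(d['frame'],cv2.COLOR_BGR2HSV)
for n,d in(('t',t),('s',s)):
    m=cv2.inRange(hsv(d),(20,120,120),(35,255,255)); 
    c,l,st,ce=cv2.connectedComponentsWithStats(m)
    i=1+np.argmax(st[1:,4]); ys,xs=np.where(l==i); q=np.array([atz(d,u,v,0)[:2] for u,v in zip(xs,ys)])
    (cx,cy),r=cv2.minEnclosingCircle(q.astype(np.float32)); print('ring',n,cx,cy,r)
for n,u,v,z in(('head',280,186,20),('headL',263,188,20),('headR',299,184,20),('spool',201,182,50),('dye',154,172,110),('driver tip',124,260,5),('blk a',286,207,60),('blk b',334,199,60),('blk c',338,226,60),('blk d',290,233,60),('k1',296,212,99),('k2',329,210,99),('rail1',428,290,105),('rail2',472,274,105)): print(n,atz(t,u,v,z).round(0)[:2])
f=lambda d,x,y,w,h,k:cv2.resize(d['frame'][y:y+h,x:x+w],None,fx=k,fy=k,interpolation=cv2.INTER_CUBIC)
a=np.hstack([f(t,270,185,90,110,4),f(t,400,250,90,70,4)[:280].repeat(1,0) if 0 else cv2.resize(f(t,400,240,90,110,4),(360,440))])
cv2.imwrite('pics/c1.png',a)
E
```

```text
knobtop [497.  -63.8 126.3] [0.3 0.3]
ring [464.9 283.1  -4.3] [1.1 1.1]
rail [ 442.2 -315.9   83.9] [0.2 0.2]
knuckleL [609.8 -42.9  66.7] [23.4 23.4]
knuckleR [619.1 -51.6 108.2] [29.9 29.9]
knob z130 [496.54164449 -63.79525185 130.        ] [501.69766987 -64.89639718 130.        ]
ring t 465.4020080566406 280.3398132324219 59.11375045776367
ring s 647.7017822265625 -388.7095947265625 35.202186584472656
head [690.  13.]
headL [689.  52.]
headR [691. -31.]
spool [707. 187.]
dye [720. 276.]
driver tip [554. 375.]
blk a [632.   4.]
blk b [ 640. -102.]
blk c [ 580. -104.]
blk d [574.   1.]
k1 [611. -15.]
k2 [609. -84.]
rail1 [ 427. -264.]
rail2 [ 451. -358.]
```

View pics/c1.png

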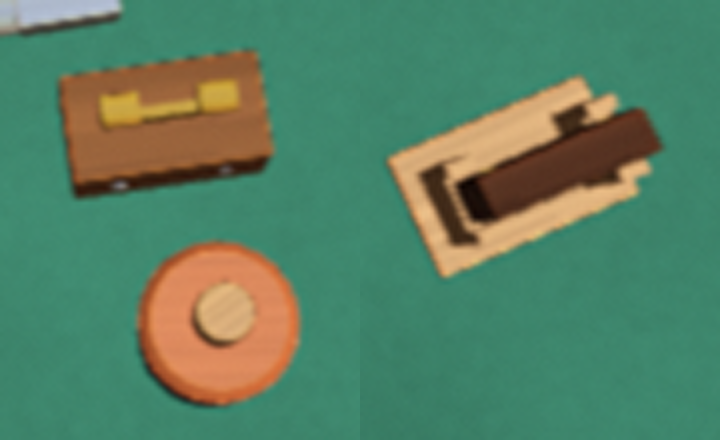

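Crop: the block's two knuckles (120,108)/(218,97) are joined by the leaf, and the pot's knob is at (225,312). The rail lies along the rack's long axis. Heights and sizes agree with the text (knob top 126–130, ring outer radius 59). Next I'll go above the pot.

```bash
cat >> h.py <<'E'
from scipy.spatial.transform import Rotation as Ro
def go(x,y,z,yawdeg):
    o=ctrl.get_obs(); R=Ro.from_rotvec(o['orientation']).as_matrix(); yaw=np.degrees(np.arctan2(R[1,0],R[0,0]))
    c,s=np.cos(np.radians(yawdeg)),np.sin(np.radians(yawdeg)); T=np.array([[c,s,0],[s,-c,0],[0,0,-1]])
    d=np.array([x,y,z])-o['ee_pos']
    print('t',round(float(o['t']),2),'pos',o['ee_pos'].round(1),'yaw',yaw.round(2),'tilt',np.degrees(np.arccos(-R[2,2])).round(2),'turn',np.radians(yaw-yawdeg).round(4),'| shift after turn',(T.T@d).round(1),'| before',(R.T@d).round(1),'F',o['ft_force'].round(1),'w',round(float(o['width']),1),'q1,q6',o['qpos'][[0,5]].round(2))
E
python3 -c "
from h import *
go(498,-64,225,5.5)"
```

```text
t 0.1 pos [ 247.1 -573.6  241. ] yaw 23.31 tilt 0.08 turn 0.3108 | shift after turn [ 298.5 -483.2   16. ] | before [ 432.  -368.7   16.5] F [-0.8  0.6 -0.5] w 87.5 q1,q6 [-1.18 -0.02]
```

Call:
{"name": "arm_command", "arguments": {"series": [{"linear": [0,0,0],"turn": 0.1036},{"linear": [0,0,0],"turn": 0.1036},{"linear": [0,0,0],"turn": 0.1036},{"linear": [0.02,-0.032,0.001],"turn": 0},{"linear": [0.024,-0.038,0.001],"turn": 0},{"linear": [0.024,-0.038,0.001],"turn": 0},{"linear": [0.024,-0.038,0.001],"turn": 0},{"linear": [0.024,-0.038,0.001],"turn": 0},{"linear": [0.024,-0.038,0.001],"turn": 0},{"linear": [0.024,-0.038,0.001],"turn": 0}], "jaw": 1}}

```text
t: 1.1
ee_pos: [386.0, -297.7, 234.5]
orientation: [-3.138, -0.15, 0.0]
ft_force: [0.6, 0.4, 0.8]
width: 87.9
grasp_force: 0.0
```

Call:
{"name": "arm_command", "arguments": {"series": [{"linear": [0.024,-0.038,0.001],"turn": 0},{"linear": [0.024,-0.038,0.002],"turn": 0},{"linear": [0.024,-0.038,0.002],"turn": 0},{"linear": [0.024,-0.038,0.002],"turn": 0},{"linear": [0.022,-0.038,0.002],"turn": 0},{"linear": [0.016,-0.033,0],"turn": 0},{"linear": [0,0,0],"turn": 0},{"linear": [0,0,0],"turn": 0}]}}

```text
t: 1.9
ee_pos: [497.5, -64.0, 225.4]
orientation: [3.138, 0.154, -0.001]
ft_force: [-1.0, -1.2, 0.7]
width: 87.9
grasp_force: 0.0
```

```bash
python3 - <<'E'
from h import *
go(498,-64,225,5.5)
d=snap('wrist','w1'); print(ray(d,280,210)); print(proj(d,[498,-64,130]),proj(d,[608,-50,99]))
E
```

```text
t 1.9 pos [497.5 -64.  225.4] yaw 5.63 tilt 0.05 turn 0.0023 | shift after turn [0.5 0.1 0.4] | before [0.5 0.1 0.4] F [-1.  -1.2  0.7] w 87.9 q1,q6 [-0.15  1.32]
(array([569.70790353, -57.16670602, 368.35159742]), array([-0.27754886, -0.03434442, -0.96009744]))
[277.2181638  213.57177794] [272.70443776  50.86324275]
```

View pics/w1.png

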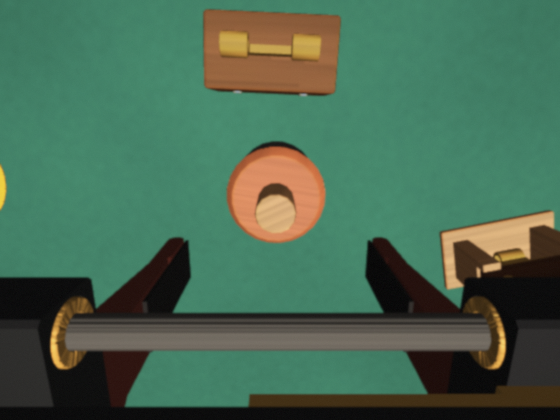

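Wrist view: knob top centred at about (276,213), within 1 mm of the estimate. Block knuckles are at (234,44) and (307,47), with the rack at the right. I'll descend and grip.

Call:
{"name": "arm_command", "arguments": {"series": [{"linear": [0.001,-0.001,0.02],"turn": 0},{"linear": [0,0,0.03],"turn": 0},{"linear": [0,0,0.03],"turn": 0},{"linear": [0,0,0.022],"turn": 0},{"linear": [0,0,0.011],"turn": 0},{"linear": [0,0,0],"turn": 0},{"linear": [0,0,0],"turn": 0}]}}

```text
t: 2.65
ee_pos: [498.8, -64.2, 113.2]
orientation: [3.138, 0.149, 0.001]
ft_force: [0.4, 0.5, 0.5]
width: 87.9
grasp_force: 0.0
```

Call:
{"name": "arm_command", "arguments": {"series": [{"linear": [0,0,0],"turn": 0},{"linear": [0,0,0],"turn": 0},{"linear": [0,0,0],"turn": 0},{"linear": [0,0,0],"turn": 0},{"linear": [0,0,0],"turn": 0},{"linear": [0,0,0],"turn": 0},{"linear": [0,0,0],"turn": 0},{"linear": [0,0,0],"turn": 0}], "jaw": -1}}

```text
t: 3.45
ee_pos: [498.4, -63.4, 112.6]
orientation: [-3.138, -0.151, 0.001]
ft_force: [-0.3, 1.0, -2.6]
width: 29.7
grasp_force: 30.0
```

```bash
python3 - <<'E'
from h import *
go(465.5,280.5,111,5.5)
w=load('w1')
for u,v in((234,44),(307,47),(220,44),(321,47)): print(atz(w,u,v,98).round(1))
E
```

```text
t 3.45 pos [498.4 -63.4 112.6] yaw 5.49 tilt 0.03 turn -0.0001 | shift after turn [ 2.000e-01 -3.454e+02  1.600e+00] | before [ 2.000e-01 -3.454e+02  1.700e+00] F [-0.3  1.  -2.6] w 29.7 q1,q6 [-0.15  1.32]
[609.9 -22.3  98. ]
[613.  -73.9  98. ]
[609.  -12.5  98. ]
[614.  -83.8  98. ]
```

Call:
{"name": "arm_command", "arguments": {"series": [{"linear": [0,-0.005,0],"turn": 0},{"linear": [0,-0.01,0],"turn": 0},{"linear": [0,-0.015,0],"turn": 0},{"linear": [0,-0.02,0],"turn": 0},{"linear": [0,-0.02,0],"turn": 0},{"linear": [0,-0.02,0],"turn": 0},{"linear": [0,-0.02,0],"turn": 0},{"linear": [0,-0.02,0],"turn": 0},{"linear": [0,-0.02,0],"turn": 0},{"linear": [0,-0.02,0],"turn": 0}]}}

```text
t: 4.45
ee_pos: [481.2, 107.4, 112.5]
orientation: [3.138, 0.152, -0.002]
ft_force: [0.2, -0.7, -4.2]
width: 29.5
grasp_force: 30.0
```

Call:
{"name": "arm_command", "arguments": {"series": [{"linear": [0,-0.02,0],"turn": 0},{"linear": [0,-0.02,0],"turn": 0},{"linear": [0,-0.02,0],"turn": 0},{"linear": [0,-0.02,0],"turn": 0},{"linear": [0,-0.02,0],"turn": 0},{"linear": [0,-0.02,0],"turn": 0},{"linear": [0,-0.02,0],"turn": 0},{"linear": [0,-0.018,0],"turn": 0},{"linear": [0,-0.012,0],"turn": 0},{"linear": [0,-0.005,0],"turn": 0}]}}

```text
t: 5.45
ee_pos: [464.4, 281.1, 112.5]
orientation: [3.137, 0.153, -0.001]
ft_force: [0.6, -3.2, -0.9]
width: 29.8
grasp_force: 30.0
```

```bash
python3 - <<'E'
from h import *
go(465.5,280.5,112.6,5.5)
E
```

```text
t 5.45 pos [464.4 281.1 112.5] yaw 5.6 tilt 0.06 turn 0.0018 | shift after turn [ 1.   0.7 -0.1] | before [ 1.   0.7 -0.1] F [ 0.6 -3.2 -0.9] w 29.8 q1,q6 [0.52 2.  ]
```

Call:
{"name": "arm_command", "arguments": {"series": [{"linear": [0.001,0,0],"turn": 0},{"linear": [0,0,0],"turn": 0},{"linear": [0,0,0],"turn": 0}]}}

```text
t: 5.75
ee_pos: [466.5, 279.8, 112.6]
orientation: [-3.138, -0.149, -0.0]
ft_force: [-0.6, 0.6, -2.6]
width: 29.6
grasp_force: 30.0
```

Call:
{"name": "arm_command", "arguments": {"series": [{"linear": [0,0,0],"turn": 0},{"linear": [0,0,0],"turn": 0},{"linear": [0,0,0],"turn": 0},{"linear": [0,0,0],"turn": 0},{"linear": [0,0,0],"turn": 0},{"linear": [0,0,-0.02],"turn": 0},{"linear": [0,0,-0.04],"turn": 0},{"linear": [0,0,-0.04],"turn": 0},{"linear": [0,0,0],"turn": 0}], "jaw": 1}}

```text
t: 6.65
ee_pos: [469.3, 281.6, 217.9]
orientation: [-3.134, -0.151, -0.013]
ft_force: [0.3, -0.2, 0.6]
width: 87.5
grasp_force: 0.0
```

```bash
python3 - <<'E'
from h import *
d=snap('wrist','w2'); t=load('top0');f=t['frame']
go(435,-312,215,0)
for n,a in (('a',[(387,279),(425,259)]),):pass
# rail yaw from rack edge lines in top0 crop: rack long edges (388,158)-(582,78) and (443,275)-(640,195) crop px /4 + (310?)
for (u,v) in((30+340+0,0),): pass
q=[atz(t,400+(u-360)/4,240+v/4,5)[:2] for u,v in((388,158),(582,78),(445,276))]
print(np.round(q,1), np.degrees(np.arctan2(*(q[0]-q[1])[::-1])))
q=[atz(t,400+(u-360)/4,240+v/4,109)[:2] for u,v in((473,180),(635,108),(662,148),(492,220))]
print(np.round(q,1),np.mean(q,0),np.degrees(np.arctan2(*(q[0]-q[1])[::-1])),np.degrees(np.arctan2(*(q[3]-q[2])[::-1])))
E
```

```text
t 6.7 pos [468.  280.8 215.4] yaw 5.5 tilt 0.34 turn 0.096 | shift after turn [-3.300e+01  5.928e+02  4.000e-01] | before [-89.7 586.9  -1.5] F [0.8 0.5 0.2] w 88.1 q1,q6 [0.52 1.99]
[[ 456.4 -250. ]
 [ 491.  -364.3]
 [ 390.2 -272.1]] 106.8466316716198
[[ 437.  -265.1]
 [ 465.5 -351.9]
 [ 444.6 -362. ]
 [ 416.7 -271.6]] [ 440.94976183 -312.639429  ] 108.20328143934667 107.14686275685246
```

View pics/w2.png

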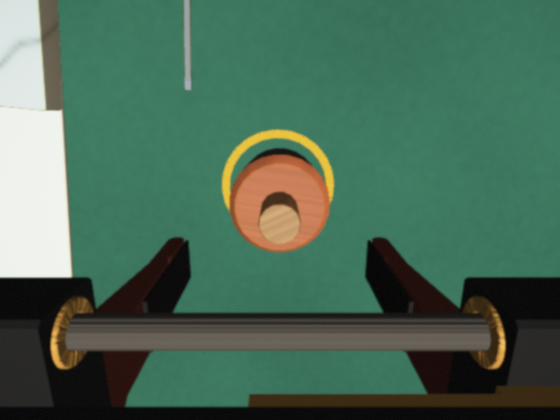

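Wrist view: the pot stands in the ring, with yellow visible all round its upper side (centre about x=278). It is upright. Next the rack: turn first, then travel.

Call:
{"name": "arm_command", "arguments": {"series": [{"linear": [0,0,-0.005],"turn": -0.145},{"linear": [0,0,0],"turn": -0.145},{"linear": [0,0,0],"turn": -0.145},{"linear": [0,0,0],"turn": -0.145},{"linear": [0,0,0],"turn": -0.145},{"linear": [0,0,0],"turn": -0.145},{"linear": [0,0,0],"turn": -0.145},{"linear": [0,0,0],"turn": -0.145},{"linear": [0,0,0],"turn": -0.145},{"linear": [0,0,0],"turn": -0.145}]}}

```text
t: 7.7
ee_pos: [465.7, 279.5, 216.1]
orientation: [-2.242, -2.2, 0.004]
ft_force: [-0.2, -0.1, -0.4]
width: 87.9
grasp_force: 0.0
```

Call:
{"name": "arm_command", "arguments": {"series": [{"linear": [0,0,0],"turn": -0.145},{"linear": [0,0,0],"turn": -0.145},{"linear": [0,0,0],"turn": -0.032},{"linear": [0,0,0],"turn": 0}]}}

```text
t: 8.1
ee_pos: [465.8, 279.5, 216.3]
orientation: [-1.867, -2.525, 0.003]
ft_force: [-0.2, 0.3, -0.6]
width: 87.8
grasp_force: 0.0
```

```bash
python3 - <<'E'
from h import *
go(441,-313,225,107)
w=load('w2'); m=cv2.inRange(cv2.cvtColor(w['frame'],cv2.COLOR_BGR2HSV),(20,120,120),(35,255,255)); m[250:]=0
ys,xs=np.where(m); q=np.array([atz(w,u,v,0)[:2] for u,v in zip(xs,ys)])
A=np.c_[2*q,np.ones(len(q))]; c=np.linalg.lstsq(A,(q**2).sum(1),rcond=None)[0]; print('ring',c[:2],np.sqrt(c[2]+c[0]**2+c[1]**2))
print('knob',atz(w,279.5,223,130))
E
```

```text
t 8.1 pos [465.8 279.5 216.3] yaw 107.04 tilt 0.13 turn 0.0006 | shift after turn [-559.4 -196.9   -8.7] | before [-559.3 -197.3   -8. ] F [-0.2  0.3 -0.6] w 87.8 q1,q6 [0.52 0.22]
ring [464.41257542 281.76798047] 54.68236326864565
knob [466.30733812 279.98200658 130.        ]
```

Call:
{"name": "arm_command", "arguments": {"series": [{"linear": [-0.02,-0.007,-0.002],"turn": 0},{"linear": [-0.03,-0.0106,-0.002],"turn": 0},{"linear": [-0.04,-0.0141,-0.002],"turn": 0},{"linear": [-0.04,-0.0141,-0.002],"turn": 0},{"linear": [-0.04,-0.0141,0],"turn": 0},{"linear": [-0.04,-0.0141,0],"turn": 0},{"linear": [-0.04,-0.0141,0],"turn": 0},{"linear": [-0.04,-0.0141,0],"turn": 0},{"linear": [-0.04,-0.0141,0],"turn": 0},{"linear": [-0.04,-0.0141,0],"turn": 0}]}}

```text
t: 9.1
ee_pos: [449.4, -113.6, 225.1]
orientation: [-1.869, -2.524, 0.0]
ft_force: [0.3, 0.1, -0.1]
width: 88.2
grasp_force: 0.0
```

Call:
{"name": "arm_command", "arguments": {"series": [{"linear": [-0.04,-0.0141,0],"turn": 0},{"linear": [-0.04,-0.0141,0],"turn": 0},{"linear": [-0.04,-0.0141,0],"turn": 0},{"linear": [-0.035,-0.012,0],"turn": 0},{"linear": [-0.025,-0.009,0],"turn": 0},{"linear": [-0.01,-0.0033,0],"turn": 0},{"linear": [0,0,0],"turn": 0},{"linear": [0,0,0],"turn": 0}]}}

```text
t: 9.9
ee_pos: [441.8, -312.1, 225.1]
orientation: [-1.868, -2.524, -0.0]
ft_force: [1.2, 0.3, -0.4]
width: 87.9
grasp_force: 0.0
```

```bash
python3 - <<'E'
from h import *
go(441,-313,225,107)
d=snap('wrist','w3'); print(proj(d,[441,-313,105]))
E
```

```text
t 9.9 pos [ 441.8 -312.1  225.1] yaw 107.01 tilt 0.08 turn 0.0001 | shift after turn [-0.6 -1.   0.1] | before [-0.6 -1.   0.1] F [ 1.2  0.3 -0.4] w 87.9 q1,q6 [-0.64 -0.93]
[275.9616928  205.13429737]
```

View pics/w3.png

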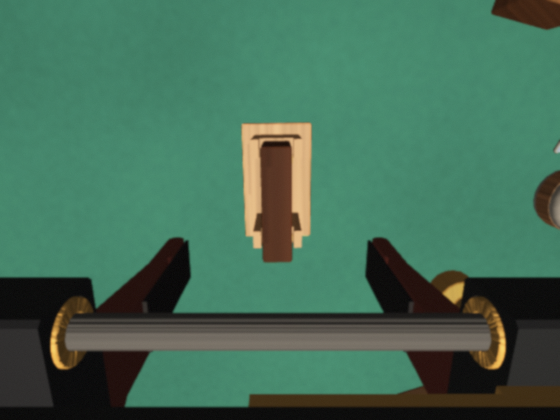

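Wrist view: rail top runs from row 146 to row 262, columns 261–293, nearly straight along the image vertical (aligned with the tool). Lips show at both ends.

```bash
python3 - <<'E'
from h import *
t=load('top0');w=load('w3')
C=lambda u,v:(t,400+(u-360)/4,240+v/4)
c=[]
for a,b in(((473,180),(261,146)),((635,108),(261.5,262)),((662,148),(293,262)),((492,220),(292,146))):
    p,e=tri([C(*a),(w,*b)]); c.append(p); print(p.round(1),np.round(e,1))
print(np.mean(c,0))
g=cv2.cvtColor(w['frame'],cv2.COLOR_BGR2GRAY).astype(int)
for r in(160,180,200,220,240,255): print(r,g[r,255:300].tolist() if r in(200,) else '', 255+np.argmin(np.diff(g[r,250:275]))-5+.5, 280+np.argmax(np.diff(g[r,280:302]))+.5)
print(g[135:155,277].tolist(), g[255:270,277].tolist())
q=[atz(w,u,v,105)[:2] for u,v in((261,146),(261.5,262),(293,262),(292,146))]
print(np.round(q,1),np.mean(q,0),[np.degrees(np.arctan2(*(q[i]-q[j])[::-1])) for i,j in((0,1),(3,2))])
E
```

```text
[ 427.2 -270.8   98.9] [10.5 10.5]
[ 454.3 -355.2  111.2] [11.8 11.8]
[ 440.4 -299.1  253.5] [6.8 6.8]
[ 425.6 -258.4  163.5] [9.9 9.9]
[ 436.86246355 -295.84754605  156.76293331]
160  259.5 291.5
180  260.5 291.5
200 [191, 186, 181, 177, 175, 159, 114, 72, 60, 57, 57, 58, 59, 60, 64, 63, 61, 63, 62, 62, 62, 62, 61, 63, 62, 62, 63, 65, 65, 63, 65, 68, 68, 69, 69, 73, 112, 161, 185, 193, 194, 195, 195, 196, 196] 260.5 291.5
220  255.5 298.5
240  260.5 291.5
255  261.5 291.5
[92, 68, 95, 143, 163, 136, 80, 35, 22, 19, 25, 37, 51, 59, 63, 63, 63, 62, 62, 63] [63, 61, 61, 61, 62, 63, 75, 95, 111, 117, 116, 116, 116, 115, 116]
[[ 417.2 -272.8]
 [ 443.7 -362.1]
 [ 468.1 -354.7]
 [ 439.1 -266.1]] [ 442.03342277 -313.91984838] [np.float64(106.52522326529017), np.float64(108.10101929966702)]
```

Call:
{"name": "arm_command", "arguments": {"series": [{"linear": [-0.0018,-0.0003,0.02],"turn": -0.005},{"linear": [0,0,0.03],"turn": 0},{"linear": [0,0,0.03],"turn": 0},{"linear": [0,0,0.03],"turn": 0},{"linear": [0,0,0.02],"turn": 0},{"linear": [0,0,0.01],"turn": 0},{"linear": [0,0,0.005],"turn": 0},{"linear": [0,0,0],"turn": 0},{"linear": [0,0,0],"turn": 0}]}}

```text
t: 10.85
ee_pos: [443.0, -315.1, 81.6]
orientation: [1.86, 2.53, 0.0]
ft_force: [0.1, 0.3, 0.2]
width: 87.9
grasp_force: 0.0
```

Call:
{"name": "arm_command", "arguments": {"series": [{"linear": [0,0,0],"turn": 0},{"linear": [0,0,0],"turn": 0},{"linear": [0,0,0],"turn": 0},{"linear": [0,0,0],"turn": 0},{"linear": [0,0,0],"turn": 0},{"linear": [0,0,0],"turn": 0},{"linear": [0,0,0],"turn": 0},{"linear": [0,0,0],"turn": 0},{"linear": [0,0,0],"turn": 0}], "jaw": -1}}

```text
t: 11.75
ee_pos: [442.3, -315.0, 80.6]
orientation: [-1.862, -2.53, 0.0]
ft_force: [-0.8, -0.7, 0.2]
width: 23.9
grasp_force: 30.0
```

```bash
python3 - <<'E'
from h import *
go(442,-313.9,80,107.3)
t=load('top0');w=load('w3')
C=lambda u,v:(t,400+(u-360)/4,240+v/4)
for a,b in(((473,180),(291.5,146)),((635,108),(291.5,261.5)),((662,148),(261,261.5)),((492,220),(260.5,146))):
    p,e=tri([C(*a),(w,*b)]); print(p.round(1),np.round(e,1))
E
```

```text
t 11.75 pos [ 442.3 -315.    80.6] yaw 107.32 tilt 0.01 turn 0.0004 | shift after turn [1.1 0.1 0.6] | before [1.1 0.1 0.6] F [-0.8 -0.7  0.2] w 23.9 q1,q6 [-0.64 -0.94]
[ 437.9 -265.9  106.8] [0.8 0.8]
[ 465.  -349.6  116. ] [0.4 0.4]
[ 445.8 -375.3   74.9] [0.1 0.1]
[ 416.8 -273.   104.2] [0.1 0.1]
```

Call:
{"name": "arm_command", "arguments": {"series": [{"linear": [0,0,-0.01],"turn": 0},{"linear": [0,0,-0.02],"turn": 0},{"linear": [0,0,-0.03],"turn": 0},{"linear": [0,0,-0.03],"turn": 0},{"linear": [0,0,-0.03],"turn": 0},{"linear": [0,0,-0.02],"turn": 0.08},{"linear": [0,0,0],"turn": 0.08},{"linear": [0,0,0],"turn": 0.0826},{"linear": [0,0,0],"turn": 0}]}}

```text
t: 12.65
ee_pos: [442.2, -314.8, 221.3]
orientation: [2.155, 2.286, 0.0]
ft_force: [0.2, -0.2, -2.7]
width: 23.9
grasp_force: 30.0
```

```bash
python3 - <<'E'
from h import *
go(611.4,-48.1,220,93.4)
E
```

```text
t 12.65 pos [ 442.2 -314.8  221.3] yaw 93.37 tilt 0.03 turn -0.0004 | shift after turn [256.2 184.7   1.3] | before [256.3 184.6   1.3] F [ 0.2 -0.2 -2.7] w 23.9 q1,q6 [-0.64 -0.7 ]
```

Call:
{"name": "arm_command", "arguments": {"series": [{"linear": [0.014,0.01,0],"turn": 0},{"linear": [0.028,0.02,0],"turn": 0},{"linear": [0.032,0.023,0],"turn": 0},{"linear": [0.032,0.023,0],"turn": 0},{"linear": [0.032,0.023,0],"turn": 0},{"linear": [0.032,0.023,0],"turn": 0},{"linear": [0.032,0.023,0],"turn": 0},{"linear": [0.028,0.02,0],"turn": 0},{"linear": [0.018,0.014,0],"turn": 0},{"linear": [0.008,0.0057,0],"turn": 0}]}}

```text
t: 13.65
ee_pos: [612.2, -46.5, 220.6]
orientation: [-2.149, -2.291, -0.0]
ft_force: [-0.5, -0.3, -2.4]
width: 23.6
grasp_force: 30.0
```

Call:
{"name": "arm_command", "arguments": {"series": [{"linear": [0,0,0],"turn": 0},{"linear": [0,0,0],"turn": 0}]}}

```text
t: 13.85
ee_pos: [610.7, -49.1, 220.5]
orientation: [-2.153, -2.287, 0.001]
ft_force: [-0.8, -1.0, -2.0]
width: 24.0
grasp_force: 30.0
```

```bash
python3 - <<'E'
from h import *
go(611.4,-48.1,220,93.4)
s=snap('scene','s4');w=snap('wrist','w4');t=snap('top','t4')
for n,p in(('hole',(611.4,-48.1,165)),('jamb',(611.4,-48.1,90))):
    print(n,[proj(d,p).round(0) for d in(s,w,t)])
def cr(d,c,W,H,k):
    x,y=int(c[0]-W/2),int(c[1]-H/2);x=min(max(x,0),560-W);y=min(max(y,0),420-H);print('crop',x,y,k);return cv2.resize(d['frame'][y:y+H,x:x+W],None,fx=k,fy=k,interpolation=cv2.INTER_CUBIC)
a=cr(s,proj(s,(611.4,-48.1,130)),66,100,6)
b=cv2.resize(w['frame'][:,80:480],(400,420)); b=np.vstack([b,np.zeros((180,400,3),np.uint8)])
cv2.imwrite('pics/c4.png',np.hstack([a,b])[:600])
E
```

```text
t 13.85 pos [610.7 -49.1 220.5] yaw 93.45 tilt 0.06 turn 0.0009 | shift after turn [1.  0.7 0.5] | before [1.  0.7 0.5] F [-0.8 -1.  -2. ] w 24.0 q1,q6 [-0.1  -0.16]
hole [array([260., 194.]), array([278., 231.]), array([313., 203.])]
jamb [array([261., 215.]), array([278., 199.]), array([311., 211.])]
crop 227 154 6
```

View pics/c4.png

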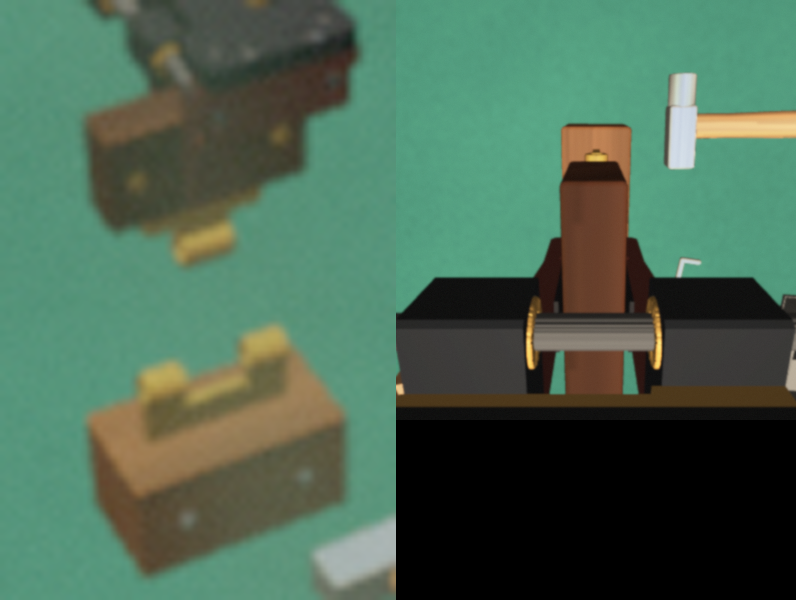

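Composite: scene crop shows the loose knuckle at (261.3,194.5) above the fixed pair's middle (262.3,214.8). Wrist view shows the rail centred at column 278.5 (end edge at row 181) and the far fixed knuckle at (281,155).

```bash
python3 - <<'E'
from h import *
w=load('w4');t=load('top0');s=load('s4')
print('rail end (top z245.5)',[atz(w,u,181,245.5).round(1) for u in(245.5,278.5,311.5)])
print('rail bottom end z195.5',atz(w,278.5,163,245.5).round(1))
print('far knuckle',[atz(w,u,155,98).round(1) for u in(271,281,291)],'block',[atz(w,u,126,60).round(1) for u in(246,314.5)])
print('top0 k',[atz(t,270+u/4,185+v/4,98).round(1) for u,v in((120,108),(218,97))])
k=lambda u,v:(s,227+u/6,154+v/6)
print('scene fixed@95 mid',atz(*k(212,365),93).round(1),'loose@168',atz(*k(206,243),168).round(1))
g=w['frame'][:,:,2].astype(int); print(g[150,262:300].tolist()); print(g[158,262:300].tolist())
import sys
E
```

```text
rail end (top z245.5) [array([597.2,  -2.2, 245.5]), array([608.5,  -1.6, 245.5]), array([619.7,  -0.9, 245.5])]
rail bottom end z195.5 [608.1   4.6 245.5]
far knuckle [array([603.8, -12.1,  98. ]), array([611.3, -11.6,  98. ]), array([618.8, -11.2,  98. ])] block [array([581.1,   6.1,  60. ]), array([638.6,   9.5,  60. ])]
top0 k [array([610.3, -23.5,  98. ]), array([611.7, -75.2,  98. ])]
scene fixed@95 mid [615.1 -46.8  93. ] loose@168 [617.2 -47.3 168. ]
[183, 182, 182, 182, 181, 182, 181, 182, 183, 182, 179, 179, 179, 171, 152, 120, 102, 98, 96, 97, 103, 131, 169, 186, 190, 191, 191, 188, 187, 187, 186, 187, 184, 183, 178, 178, 176, 176]
[182, 182, 182, 180, 179, 173, 160, 162, 184, 202, 212, 222, 227, 228, 228, 227, 227, 227, 228, 231, 232, 232, 231, 230, 229, 224, 218, 208, 192, 170, 174, 184, 183, 182, 179, 178, 177, 178]
```

Call:
{"name": "arm_command", "arguments": {"series": [{"linear": [0,0.001,0.01],"turn": 0},{"linear": [0,0,0.02],"turn": 0},{"linear": [0,0,0.014],"turn": 0},{"linear": [0,0,0.006],"turn": 0},{"linear": [0,0,0],"turn": 0},{"linear": [0,0,0],"turn": 0},{"linear": [0,0,0],"turn": 0}]}}

```text
t: 14.7
ee_pos: [613.0, -48.4, 171.4]
orientation: [2.153, 2.286, 0.001]
ft_force: [-0.0, -0.4, -2.5]
width: 23.9
grasp_force: 30.0
```

```bash
python3 - <<'E'
from h import *
P=[];Y=[]
fs=[]
for i in range(6):
    s=snap('scene','s5');fs.append(s['frame'].astype(float)); o=ctrl.get_obs();P.append(o['ee_pos']);R=Ro.from_rotvec(o['orientation']).as_matrix();Y.append(np.degrees(np.arctan2(R[1,0],R[0,0])))
print(np.mean(P,0).round(2),np.std(P,0).round(2),np.mean(Y))
w=snap('wrist','w5')
a=np.mean(fs,0).astype(np.uint8)[170:235,225:300]; a=cv2.resize(a,None,fx=7,fy=7,interpolation=cv2.INTER_CUBIC)
b=cv2.resize(w['frame'][110:200,235:325],None,fx=3,fy=3,interpolation=cv2.INTER_CUBIC); b=np.vstack([b,np.zeros((455-270,270,3),np.uint8)])
cv2.imwrite('pics/c5.png',np.hstack([a,b])); go(611.9,-48.5,172,93.4)
E
```

```text
[612.79 -48.38 171.25] [0.13 0.02 0.16] 93.41869799430758
t 15.05 pos [612.5 -48.4 170.9] yaw 93.42 tilt 0.02 turn 0.0003 | shift after turn [-0.1 -0.7 -1.1] | before [-0.1 -0.6 -1.1] F [-0.1 -0.1 -2.6] w 23.9 q1,q6 [-0.1  -0.16]
```

View pics/c5.png

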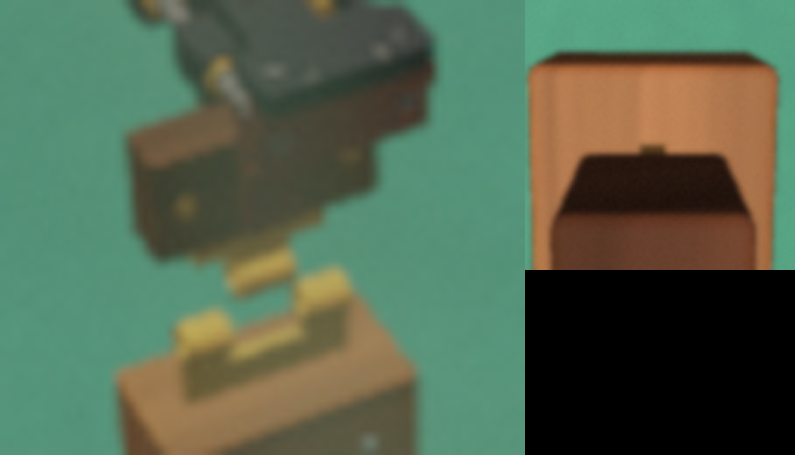

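Composite: scene loose knuckle at crop (263,271), fixed knuckles at (205,333) and (323,290). In the wrist crop the rail centre is at 652, the gold knuckle at 652 and the block centre at 654, so they are near alignment.

```bash
python3 - <<'E'
from h import *
w=load('w5');s=load('s5');o=ctrl.get_obs()
W=lambda u,v:(235+(u-525)/3,110+v/3)
for n,u,v,z in(('rail L',552,213,196),('rail R',753,213,196),('railbot L',583,155,146),('railbot R',727,155,146),('gold L',640,150,98),('gold R',665,150,98),('blkL',531,67,60),('blkR',777,67,60)): print(n,atz(w,*W(u,v),z).round(1))
j=np.array([612.2,-48.4,90]);a=proj(s,j)
for d in([0,0,26.2],[3,0,26.2],[0,3,26.2],[0,0,23]): print(d,(proj(s,j+d)-a).round(2))
y=np.radians(3.4);u=np.array([-np.sin(y),np.cos(y),0])*26
print('pred fixed px crop',[((proj(s,j+k*u)-[225,170])*7+3).round(0) for k in(1,-1)],'loose',((proj(s,j+[0,0,26.2])-[225,170])*7+3).round(0))
E
```

```text
rail L [598.6  -1.2 196. ]
rail R [6.214e+02 1.000e-01 1.960e+02]
railbot L [599.1  -2.  146. ]
railbot R [ 6.22e+02 -6.00e-01  1.46e+02]
gold L [608.   -7.6  98. ]
gold R [613.1  -7.2  98. ]
blkL [581.1   5.1  60. ]
blkR [639.    8.5  60. ]
[0, 0, 26.2] [-0.39 -7.04]
[3, 0, 26.2] [ 0.02 -6.37]
[0, 3, 26.2] [ 0.62 -7.35]
[0, 0, 23] [-0.35 -6.16]
pred fixed px crop [array([317., 298.]), array([199., 340.])] loose [255. 270.]
```

Call:
{"name": "arm_command", "arguments": {"series": [{"linear": [0,-0.0002,0.004],"turn": 0},{"linear": [0,0,0.004],"turn": 0},{"linear": [0,0,0.003],"turn": 0},{"linear": [0,0,0.002],"turn": 0},{"linear": [0,0,0],"turn": 0},{"linear": [0,0,0],"turn": 0}]}}

```text
t: 15.65
ee_pos: [612.3, -48.4, 157.6]
orientation: [-2.154, -2.287, 0.0]
ft_force: [0.5, 0.6, -2.1]
width: 24.2
grasp_force: 30.0
```

No contact. Continuing.

Call:
{"name": "arm_command", "arguments": {"series": [{"linear": [0,0,0.003],"turn": 0},{"linear": [0,0,0.003],"turn": 0},{"linear": [0,0,0.003],"turn": 0},{"linear": [0,0,0.002],"turn": 0},{"linear": [0,0,0.001],"turn": 0},{"linear": [0,0,0],"turn": 0},{"linear": [0,0,0],"turn": 0},{"linear": [0,0,0],"turn": 0}]}}

```text
t: 16.45
ee_pos: [612.3, -48.4, 145.8]
orientation: [2.154, 2.287, 0.0]
ft_force: [-0.6, -0.1, -1.4]
width: 23.9
grasp_force: 30.0
```

```bash
python3 - <<'E'
from h import *
P=[];fs=[];F=[]
for i in range(8):
    s=snap('scene','s6');fs.append(s['frame'].astype(float)); o=ctrl.get_obs();P.append(o['ee_pos']);F.append(o['ft_force'])
print(np.mean(P,0).round(2),np.std(P,0).round(2),np.mean(F,0).round(2)); go(612.5,-48.4,145.6,93.4)
a=np.mean(fs,0).astype(np.uint8)[185:240,230:295]; cv2.imwrite('pics/c6.png',cv2.resize(a,None,fx=10,fy=10,interpolation=cv2.INTER_CUBIC))
E
```

```text
[612.31 -48.4  145.77] [0.02 0.02 0.03] [ 0.05 -0.16 -2.09]
t 16.85 pos [612.3 -48.4 145.7] yaw 93.41 tilt 0.0 turn 0.0002 | shift after turn [-0.   0.2  0.1] | before [-0.   0.2  0.1] F [-0.3  0.4 -2.1] w 23.8 q1,q6 [-0.1  -0.16]
```

View pics/c6.png

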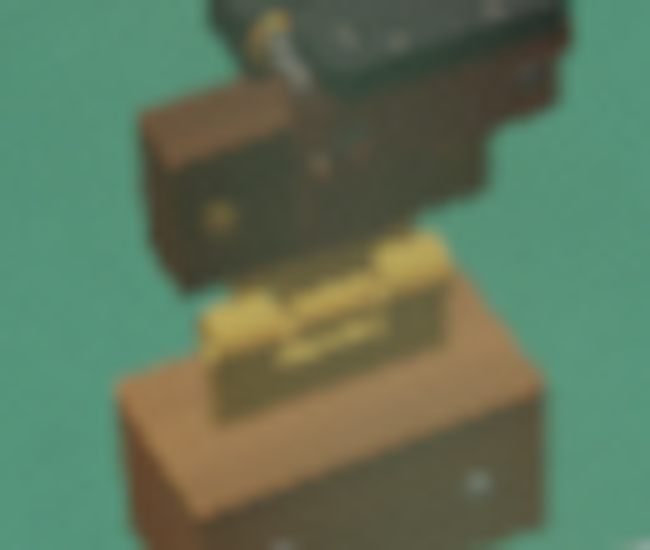

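The crop shows the three tubes in a row: left (243,325), middle (338,298), right (413,260). The middle tube's top is hidden by its own leaf, so I'll compare the lower edges numerically.

```bash
python3 - <<'E'
from h import *
a=cv2.GaussianBlur(cv2.imread('pics/c6.png'),(0,0),3)[:,:,2].astype(float)
sl=(260-325)/170
for n,x in(('L',225),('L',243),('L',262),('M',320),('M',338),('M',355),('R',395),('R',413),('R',432)):
    c=325+sl*(x-243); p=[a[int(round(c+k)),x] for k in range(-40,72,6)]; print(n,x,np.round(p).astype(int))
E
```

```text
L 225 [101 125 152 173 184 187 184 178 170 157 141 122 108 102 101 102 103 105
 106]
L 243 [104 125 148 168 180 185 185 182 176 165 150 130 112 103 100 101 101 101
 102]
L 262 [ 98 112 132 154 171 181 183 182 177 168 152 134 117 105 101 100 101 102
 102]
M 320 [ 91  97 100 106 118 137 157 171 173 166 150 132 125 130 140 144 136 121
 108]
M 338 [ 88  94  99 104 114 134 157 172 176 169 154 138 129 132 141 143 134 117
 105]
M 355 [ 86  93  99 103 112 130 151 167 173 169 160 143 132 137 150 154 143 123
 109]
R 395 [ 92 107 130 154 172 181 182 178 172 163 150 135 119 108 104 103 104 104
 104]
R 413 [ 87 103 125 149 167 178 181 181 177 169 158 141 123 108 102 100 102 103
 103]
R 432 [ 81  89 104 127 152 169 179 180 178 172 162 145 127 112 103 101 102 103
 104]
```

```bash
python3 -c "
from h import *
go(612.3,-48.4,145.6,93.4); print(ctrl.close_job())"
```

```text
t 16.85 pos [612.3 -48.4 145.7] yaw 93.41 tilt 0.0 turn 0.0002 | shift after turn [-0.   0.   0.1] | before [-0.   0.   0.1] F [-0.3  0.4 -2.1] w 23.8 q1,q6 [-0.1  -0.16]
the job is handed in; nothing more can be done
None
```

I handed the job in at 16.9 s: the glue pot stands released inside the yellow ring (about 2–3 mm off centre), and the gripper alone holds the rail still, with its knuckle between the block's two; the holes look lined up to about 1 mm in the pictures, and I felt no contact on the way down.

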